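# Start the reaction station in order

### The arm

A 6-joint arm with a two-finger parallel gripper is mounted at the origin on the work surface. World frame = base frame: x ahead of the robot, y to its left, z up, the work surface at z = 0. Lengths are in mm, angles in rad, forces in N, time in s.
With the tool pointing down it reaches from about 300 to 775 mm from the base axis. Payload 14.6 kg.
Tool frame: the origin (TCP) lies at the very end of the fingers, on their centre line; the grasp point (between the pads) lies 19 mm behind it; z points along the fingers, y is the line along which they close (so a half turn about z gives the same grasp; the last joint's range is limited). The gripper opens to 94 mm and grips with 3 to 60 N. Pads are 16 mm wide; open, the fingers measure 119 mm over their backs; the gripper's body (75 mm by 177 mm) begins 78 mm behind the grasp point.
Start: joints at [1.224, 0.3, 1.521, -0, 1.321, -0.067], TCP at [151.887, 528.601, 167.446] pointing down, gripper open.
Joint ranges: [-3.03, 3.03], [-0.79, 2.21], [0.23, 2.52], [-1.04, 4.18], [0, 3.07], [-2.55, 2.55]. Speed limits (rad/s): [2.22, 2.22, 2.57, 3.14, 3.14, 3.14].

### API

Orientations are given as [roll, pitch, yaw] about the fixed x, y, z axes, in that order (R = Rz(yaw) Ry(pitch) Rx(roll)).
In Python, from cell import manip, camera, get_calibration gives the robot as it stands. The module is installed in compiled form; this text tells all that it offers.
- The arm moves only by the tool jog_arm, never from a script. Its argument "plan" is one flat list of numbers, 6 for each row, row after row: the shift along the world's x, y, z in m, then the turn, a rotation vector about the world's x, y, z in degrees. A call has 1 to 20 rows; each row is the pose to reach, as a shift and turn from the pose commanded when the call began; what a row does not reach only later rows make up. A row lasts 1/10 s, in which the tool goes at most 50 mm and 8.59 degrees, less where a joint would pass 70% of its speed; a pose out of reach is approached as far as the arm can. A call with a gripper value outside its range is refused whole. "claw" is the finger opening in m, from 0 to 0.094, set as the call begins (left out, the last holds). The fingers move at their own pace and stop on an object; "force" is the grip in N (left out, the last holds). Time passes only in rows, so rows that repeat a pose let the fingers close. It gives the time, the measured TCP pose, the force, the opening and the grip force at its end, in the units of the state.
- manip.read_state(): the state, without advancing time (a new reading comes with each control period).
- camera(name): name is "side" or "top" or "wrist"; returns (picture, depth): 480x640x3 uint8, red, green, blue; 480x640 float32, mm along the optical axis (not along the pixel's ray), 0 where there is no reading.
- get_calibration(name): a dict with "fx", "fy", "cx", "cy" (pixels), "origin" and "attitude" of the camera in the world. Camera axes: x right, y down, z forward; pixel columns grow to the right and rows downward; lengths in mm; the calibration is good to about 2 mm. A picture is of the moment at which its call begins: read the wrist's pose just before it. get_calibration takes no time and is no camera call; for the wrist camera it gives the pose at the moment of the call.
- manip.sign_off(): hands the job in; it is judged then, once.
The state is a dict: "clock": time; "joints": joint angles; "qd": joint speeds; "effort": joint torques, N m; "eef_pos": TCP position; "eef_rot": TCP orientation; "wrist_force": force on the tool from outside, world axes, zero at the start; "moment": the same for the moment, N m; "finger_gap": finger opening in mm; "finger_force": force on a finger pad.
Only numpy, scipy, OpenCV 4.12 (cv2) and the standard library are available. Lean on these libraries where they do the work, as an engineer would, in place of code of your own. Each camera call takes 0.05 s, during which the arm holds its last target. There are 200 camera calls.

### The job

Switch on the reaction station with light fingertip presses: press the blue key of the pump well down so that it stays down, then in the same way the green key of the stirrer, and last the red key of the heater. Press gently, leave the yellow key of the lamp up, and do not pick up or move the jar or the two vials.

Things in the scene. Friction and masses are not known exactly. Their poses are not given: they have to be found in the camera images.
- tray: Fixed white rigid tray plate, 270 (x) x 740 (y) x 6 mm thick, lying on the bench; the four modules stand on it in one row along its y axis, in any order, 165 mm or more from centre to centre. Origin: centre of its underside.
- pump: The pump, a fixed grey box 190 (x) x 120 (y) mm. Origin: centre of its underside, 6 mm above the bench; -x is its front. Front deck 55 mm high with a round blue key at x = -60 mm; behind x = -15 mm a white part 67 mm high carries a blue round pump head 72 mm across and 20 mm high with a small steel hub. Nothing stands above 140 mm.
- pump_top (a point): Centre of the top face of the pump's blue key, a round push key 32 mm in diameter; it moves with the key. With the key up it stands 22 mm above the deck, 77 mm above the module's underside. The key goes straight down.
- pump_key (a joint): How far the blue key of the pump is pressed down, m: 0 to 0.001 at the start (up), 0.018 at its hard stop; more than 0.004 is on. It takes 3 N to start it moving, plus 0.4 N per mm of depth (5 N at 5 mm, 7 N at 10 mm). It stays where it is left; let go deeper than 7 mm, it rises to about 7 mm and stays there.
- stirrer: The stirrer, a fixed grey box 190 (x) x 120 (y) mm. Origin: centre of its underside, 6 mm above the bench; -x is its front. Front deck 55 mm high with a round green key at x = -60 mm; behind x = -15 mm a white part 67 mm high carries a white round plate 92 mm across, 5 mm high, with the purple-capped jar standing on it. Nothing stands above 140 mm.
- stirrer_top (a point): Centre of the top face of the stirrer's green key, a round push key 32 mm in diameter; it moves with the key. With the key up it stands 22 mm above the deck, 77 mm above the module's underside. The key goes straight down.
- stirrer_key (a joint): How far the green key of the stirrer is pressed down, m: 0 to 0.001 at the start (up), 0.018 at its hard stop; more than 0.004 is on. It takes 3 N to start it moving, plus 0.4 N per mm of depth (5 N at 5 mm, 7 N at 10 mm). It stays where it is left; let go deeper than 7 mm, it rises to about 7 mm and stays there.
- heater: The heater, a fixed grey box 190 (x) x 120 (y) mm. Origin: centre of its underside, 6 mm above the bench; -x is its front. Front deck 55 mm high with a round red key at x = -60 mm; behind x = -15 mm a white part 67 mm high carries an aluminium block 90 x 90 x 30 mm with four holes, a small vial in one of them. Nothing stands above 140 mm.
- heater_top (a point): Centre of the top face of the heater's red key, a round push key 32 mm in diameter; it moves with the key. With the key up it stands 22 mm above the deck, 77 mm above the module's underside. The key goes straight down.
- heater_key (a joint): How far the red key of the heater is pressed down, m: 0 to 0.001 at the start (up), 0.018 at its hard stop; more than 0.004 is on. It takes 3 N to start it moving, plus 0.4 N per mm of depth (5 N at 5 mm, 7 N at 10 mm). It stays where it is left; let go deeper than 7 mm, it rises to about 7 mm and stays there.
- lamp: The lamp, a fixed grey box 190 (x) x 120 (y) mm. Origin: centre of its underside, 6 mm above the bench; -x is its front. Front deck 55 mm high with a round yellow key at x = -60 mm; behind x = -15 mm a white part 67 mm high carries a low round black lamp 60 mm across, 15 mm high with an amber window, beside a small amber dropper vial. Nothing stands above 140 mm.
- lamp_top (a point): Centre of the top face of the lamp's yellow key, a round push key 32 mm in diameter; it moves with the key. With the key up it stands 22 mm above the deck, 77 mm above the module's underside. The key goes straight down.
- lamp_key (a joint): How far the yellow key of the lamp is pressed down, m: 0 to 0.001 at the start (up), 0.018 at its hard stop; more than 0.004 is on. It takes 3 N to start it moving, plus 0.4 N per mm of depth (5 N at 5 mm, 7 N at 10 mm). It stays where it is left; let go deeper than 7 mm, it rises to about 7 mm and stays there.
- jar: Loose clear jar with a purple cap, 60 mm across, 60 mm high, standing on the stirrer's plate. Origin: centre of its underside. To be left alone.
- vial: Loose clear vial with a white cap, 25 mm across, 54 mm high, standing in one hole of the heater's block. Origin: centre of its underside. To be left alone.
- dropper: Loose amber vial with a black cap, 25 mm across, 42 mm high, standing on the raised part of the lamp module. Origin: centre of its underside. To be left alone.

How it is judged (in metres and radians):
On the way, in this order (a step that is already met when the one before it is completed fails the run):
1. the blue key of the pump is pressed down, while every key that comes later, and the yellow one, is still up (value of joint pump_key above 0.004 m and value of joint each of stirrer_key, heater_key, lamp_key below 0.0025 m), for 0.1 s.
2. the green key of the stirrer is pressed down, while every key that comes later, and the yellow one, is still up (value of joint each of pump_key, stirrer_key above 0.004 m and value of joint each of heater_key, lamp_key below 0.0025 m), for 0.1 s.
3. the red key of the heater is pressed down, while every key that comes later, and the yellow one, is still up (value of joint each of pump_key, stirrer_key, heater_key above 0.004 m and value of joint lamp_key below 0.0025 m), for 0.1 s.
At the end, for the whole second after the job is handed in: The blue, green and red keys are down by more than 4 mm, the yellow key is up (down by less than 2.5 mm), and the jar and both vials rest within 15 mm of where they stood (all of step 3 and distance of each of jar, vial, dropper from where it was at the start of the episode below 0.015 m and linear speed of each of jar, vial, dropper below 0.02 m/s); the robot touches nothing.
It fails at once if the yellow key of the lamp is pressed (more than 2.5 mm) (value of joint lamp_key above 0.0025 m).
It fails at once if the robot presses a module or its key with more than 20 N (contact force between any of the fingers, the arm and pump above 20 N or contact force between any of the fingers, the arm and stirrer above 20 N or contact force between any of the fingers, the arm and heater above 20 N or contact force between any of the fingers, the arm and lamp above 20 N).
It fails at once if the jar or a vial is moved by more than 15 mm or lifted (distance of any of jar, vial, dropper from where it was at the start of the episode above 0.015 m).
It fails at once if the jar or a vial is tipped over (angle between any of jar, vial, dropper's own z axis and vertical above 0.5 rad).
It also fails if it takes over 48 s, if anything falls off the work surface, if the arm or the gripper's body presses on something with over 40 N, if the wrist force passes 120 N, or if a joint passes its speed limit or range.

## Working session

There is one attempt and no reset: what is moved stays moved. The work goes in short steps, Python scripts to look and compute and a tool call to move; the robot and the scene stay as the last step left them, time stands still between calls to the robot, and variables do not carry over. Pictures are saved under pics/ and viewed, at most 10 in all, crops included, and the job is handed in when it is done.

Besides the shell and the picture viewer there is one more tool, called after "Emit:" as name(argument=value, ...), one argument or row to a line, values as JSON. jog_arm: Moves the arm, as the interface text tells. Its arguments: {"type":"object","properties":{"plan":{"type":"array"},"claw":{"type":"number"},"force":{"type":"number"}},"required":["plan"]}

```bash
mkdir -p pics; python3 - <<'E'
from cell import manip, camera, get_calibration
import cv2
s=manip.read_state();print({k:s[k] for k in("clock","eef_pos","eef_rot","finger_gap","wrist_force")})
import numpy as np
for n in("top","side"):
    p,d=camera(n);np.savez(f"{n}.npz",p=p,d=d);cv2.imwrite(f"pics/{n}0.png",p[:,:,::-1]);print(get_calibration(n))
E
```

```text
{'clock': 0.0, 'eef_pos': array([151.78302814, 528.3197289 , 166.87516589]), 'eef_rot': array([-3.14041164e+00, -6.68241209e-05,  2.86184700e+00]), 'finger_gap': 93.96404459046653, 'wrist_force': array([-1.01684112,  0.07216839,  0.09101507])}
{'fx': 617.8595099978709, 'fy': 617.8595099978709, 'cx': 315.51200726065036, 'cy': 225.27565492144905, 'origin': array([ 489.21248947,   12.05308197, 1226.33315263]), 'attitude': array([-3.09304894, -0.0088772 , -1.54088219])}
{'fx': 601.0346523040085, 'fy': 601.0346523040085, 'cx': 312.1653997676051, 'cy': 238.3878407703531, 'origin': array([ -16.46350064, -534.2312909 ,  698.05518263]), 'attitude': array([-2.22261047, -0.00226325, -0.83690218])}
```

View pics/top0.png

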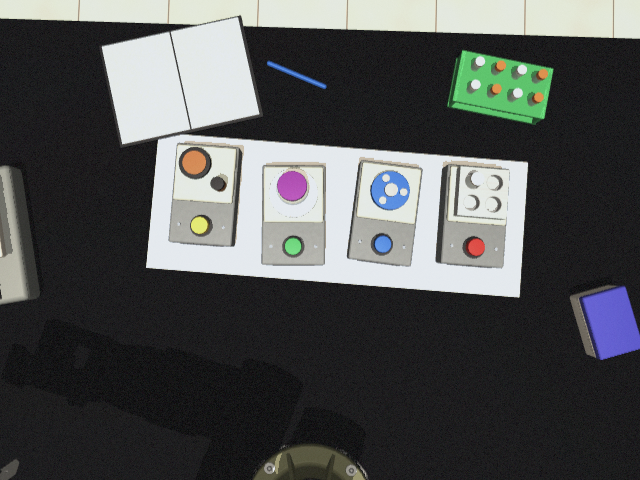

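View pics/side0.png

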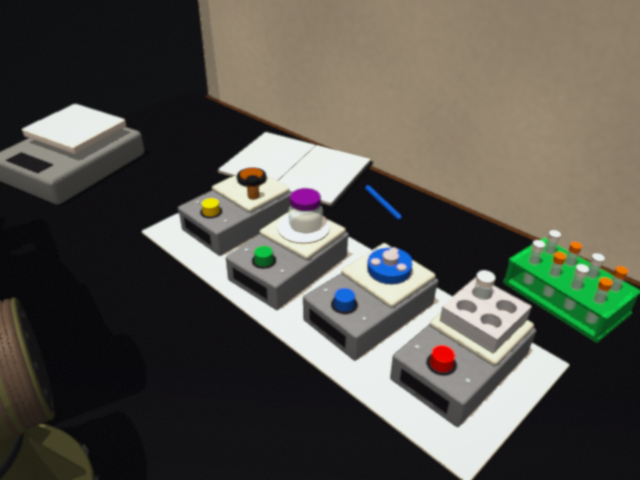

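The top view shows the keys at yellow (200,225), green (293,246), blue (383,244) and red (476,247). The side view agrees, so I'll locate them by colour masks in both views.

```bash
cat > loc.py <<'E'
import numpy as np, cv2
from scipy.spatial.transform import Rotation as R
HUE={"yellow":(24,35),"green":(45,80),"blue":(100,118),"red":(0,6)}
GUESS={"top":{"yellow":(200,225),"green":(293,246),"blue":(383,244),"red":(476,247)},
"side":{"yellow":(210,205),"green":(263,255),"blue":(344,297),"red":(442,355)}}
def ray(cal,u,v):
    d=R.from_euler("xyz",cal["attitude"]).as_matrix()@[(u-cal["cx"])/cal["fx"],(v-cal["cy"])/cal["fy"],1]
    return np.array(cal["origin"]),d
def plane(cal,u,v,z):
    o,d=ray(cal,u,v);return o+d*(z-o[2])/d[2]
def topface(p,col,g):
    h=cv2.cvtColor(p,cv2.COLOR_RGB2HSV);lo,hi=HUE[col]
    m=((h[...,0]>=lo)&(h[...,0]<=hi)&(h[...,1]>120)&(h[...,2]>60)).astype(np.uint8)
    roi=np.zeros_like(m);cv2.circle(roi,g,22,1,-1);m*=roi
    n,l,st,c=cv2.connectedComponentsWithStats(m);i=1+np.argmax(st[1:,4])
    return c[i],st[i],np.argwhere(l==i)[:,::-1],h
E
python3 - <<'E'
from loc import *
from cell import get_calibration
for n in("top","side"):
    f=np.load(n+".npz");cal=get_calibration(n)
    for k,g in GUESS[n].items():
        c,st,px,h=topface(f["p"],k,g)
        # pixels whose depth lies at the top face height
        z=[]
        for u,v in px:
            o,d=ray(cal,u,v);z.append(o+d*f["d"][v,u])
        z=np.array(z);t=z[(z[:,2]>np.percentile(z[:,2],90)-5)]
        mid=(t.min(0)+t.max(0))/2
        print(n,k,c.round(1),st,"plane83",plane(cal,*c,83)[:2].round(1),"depth",t.mean(0).round(1),mid.round(1),np.ptp(t,0).round(0),len(t))
E
```

```text
top yellow [199.  224.5] [191 216  17  18 227] plane83 [539.9 219.1] depth [538.9 217.8  93.9] [521.6 123.1 652.6] [  65.  222. 1147.] 188
top green [292.2 241.8] [285 238  16  14  73] plane83 [513.1  45.8] depth [512.9  45.4  82.2] [508.   45.1  83.3] [24. 28.  8.] 63
top blue [382.1 243.7] [374 235  17  18 240] plane83 [ 514.7 -120.7] depth [ 514.1 -120.7   87.6] [509.2 -61.9 652.7] [  40.  148. 1147.] 196
top red [475.1 246.7] [466 238  19  18 271] plane83 [ 514.3 -293.3] depth [ 513.7 -295.1   82.4] [ 513.8 -295.4   83.1] [30. 30.  7.] 212
side yellow [210.  203.3] [202 198  17  12 160] plane83 [536.1 213.5] depth [534.8 211.3  85.1] [ 268.8 -150.7  387.9] [570. 767. 620.] 143
side green [263.1 255.7] [254 246  19  21 328] plane83 [495.   32.6] depth [498.2  35.5  87.3] [ 251.6 -238.3  387.6] [536. 592. 621.] 195
side blue [344.1 299.6] [334 288  21  24 427] plane83 [ 503.4 -131.3] depth [ 508.2 -128.    85.7] [ 256.4 -321.3  387.7] [546. 426. 621.] 262
side red [442.  358.4] [429 345  26  28 577] plane83 [ 503.2 -301.3] depth [ 510.5 -298.7   83.2] [ 256.6 -408.4  387.9] [546. 252. 620.] 356
```

```bash
python3 - <<'E'
from loc import *
from cell import get_calibration,manip
HUE["green"]=(40,95)
f=np.load("top.npz");cal=get_calibration("top")
c,st,px,h=topface(f["p"],"green",(293,246))
print(c,st,plane(cal,*c,83),h[246,293])
d=f["d"];z=np.array([ray(cal,u,v)[0]+ray(cal,u,v)[1]*d[v,u] for u,v in px if d[v,u]>0]);t=z[abs(z[:,2]-83)<5];print(np.median(t,0),len(t),(t.min(0)+t.max(0))/2)
# side: triangulate with upper face only (depth z within 3 of top)
f=np.load("side.npz");cs=get_calibration("side")
for k,g in GUESS["side"].items():
    c,st,px,h=topface(f["p"],k,g)
    z=np.array([ray(cs,u,v)[0]+ray(cs,u,v)[1]*f["d"][v,u] for u,v in px if f["d"][v,u]>0]);t=z[(z[:,2]>80)&(z[:,2]<92)]
    print(k,t.mean(0).round(1),np.ptp(t,0).round(),len(t))
E
```

```text
[292.19178082 241.82191781] [285 238  16  14  73] [513.10181031  45.77001305  83.        ] [ 64 118 216]
[514.31871345  44.47871937  81.6997588 ] 71 [508.09499376  45.1252592   82.90515828]
yellow [539.4 216.9  81.5] [29. 31.  4.] 103
green [504.2  42.5  81.4] [29. 31.  4.] 153
blue [ 513.1 -124.2   81.5] [31. 32.  5.] 200
red [ 512.8 -297.4   81.8] [32. 30.  5.] 308
```

Emit:
jog_arm(
  plan=[0.04, -0.04, 0.01, 0, 0, 0, 0.08, -0.07, 0.02, 0, 0, 0, 0.12, -0.1, 0.03, 0, 0, 0, 0.16, -0.14, 0.03, 0, 0, 0, 0.19, -0.18, 0.03, 0, 0, 0, 0.21, -0.22, 0.03, 0, 0, 0, 0.22, -0.26, 0.03, 0, 0, 0, 0.22, -0.3, 0.03, 0, 0, 0, 0.22, -0.34, 0.03, 0, 0, 0, 0.22, -0.34, 0.03, 0, 0, 0],
  claw=0,
  force=10,
)

```text
clock: 1.1
eef_pos: [371.9, 185.5, 197.5]
eef_rot: [-3.141, 0.0, 2.858]
wrist_force: [-0.2, 0.9, 0.7]
finger_gap: 17.6
finger_force: 0.0
```

Both views agree: blue (513.5,-122.5), green (505.5,44), red (513,-295.5), with top faces at z≈83. Next I move above blue.

Emit:
jog_arm(
  plan=[0.0, -0.04, 0, 0, 0, 0, 0.02, -0.08, 0, 0, 0, 0, 0.04, -0.12, 0, 0, 0, 0, 0.06, -0.16, 0, 0, 0, 0, 0.08, -0.2, 0, 0, 0, 0, 0.1, -0.24, 0, 0, 0, 0, 0.12, -0.28, 0, 0, 0, 0, 0.1415, -0.311, -0.02, 0, 0, 0, 0.1415, -0.311, -0.05, 0, 0, 0, 0.1415, -0.311, -0.08, 0, 0, 0, 0.1415, -0.311, -0.1, 0, 0, 0, 0.1415, -0.311, -0.1, 0, 0, 0, 0.1415, -0.311, -0.1, 0, 0, 0],
)

```text
clock: 2.4
eef_pos: [513.8, -122.1, 97.9]
eef_rot: [3.142, -0.0, 2.862]
wrist_force: [0.6, 1.0, -0.2]
finger_gap: 0.7
finger_force: 0.0
```

```bash
python3 - <<'E'
from cell import *
import cv2
s=manip.read_state();print(s["eef_pos"],s["wrist_force"],s["finger_gap"])
p,d=camera("side");cv2.imwrite("pics/s1.png",cv2.resize(p[180:420,200:520,::-1],None,fx=2,fy=2))
E
```

```text
[ 513.75796656 -122.06772573   97.9240535 ] [ 0.60730824  0.96561825 -0.22030599] 0.7497141498873943
```

View pics/s1.png

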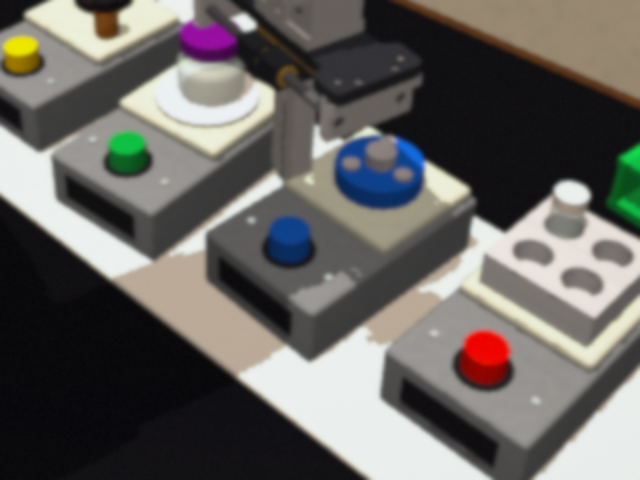

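The fingertip appears at crop (295,175), and the key top at (290,225). That gap is larger than I expected, so I'll check the projection.

```bash
python3 - <<'E'
from cell import *
from loc import *
def proj(cal,P):
    q=R.from_euler("xyz",cal["attitude"]).as_matrix().T@(np.array(P)-cal["origin"]);return cal["cx"]+cal["fx"]*q[0]/q[2],cal["cy"]+cal["fy"]*q[1]/q[2]
c=get_calibration("side");s=manip.read_state()
for P in (s["eef_pos"],[513.5,-122.5,83]):
    u,v=proj(c,P);print(u,v,"crop",2*(u-200),2*(v-180))
p,d=camera("side")
for v in range(225,275,4):
    o,r=ray(c,346,v); print(v,(o+r*d[v,346]).round(0))
p,d=camera("wrist");cv2.imwrite("pics/w1.png",p[:,:,::-1]);p,d=camera("top");cv2.imwrite("pics/t1.png",cv2.resize(p[140:300,240:520,::-1],None,fx=2.5,fy=2.5))
E
```

```text
344.3793691415686 285.50831961186833 crop 288.7587382831372 211.01663922373666
343.91448481527004 293.5141750147251 crop 287.8289696305401 227.02835002945017
225 [ 500. -131.  222.]
229 [ 502. -130.  214.]
233 [ 501. -131.  208.]
237 [ 501. -131.  202.]
241 [ 501. -131.  194.]
245 [ 502. -131.  187.]
249 [ 501. -132.  181.]
253 [ 502. -132.  173.]
257 [ 501. -133.  168.]
261 [ 501. -133.  160.]
265 [ 502. -133.  151.]
269 [570. -81.  72.]
273 [562. -87.  72.]
```

View pics/w1.png

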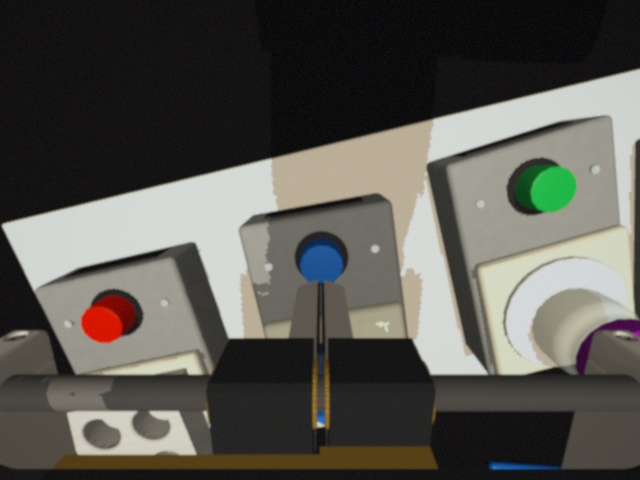

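View pics/t1.png

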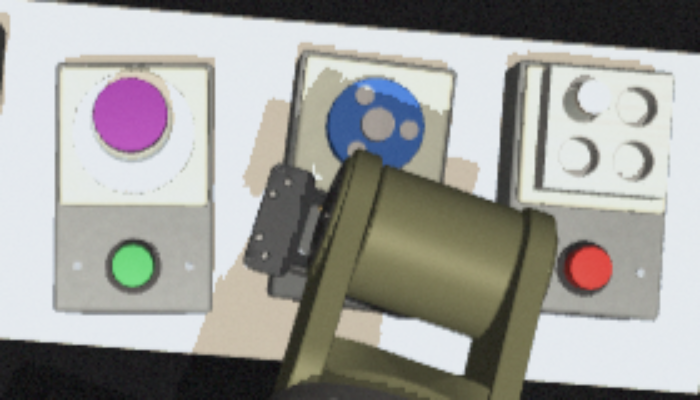

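The side depth puts the visible fingertip near z≈148, while the reported TCP is at 98. Laterally it lines up with the key. I'll lower it in small steps, watching the force, and look again.

Emit:
jog_arm(
  plan=[0, 0, -0.004, 0, 0, 0, 0, 0, -0.008, 0, 0, 0, 0, 0, -0.012, 0, 0, 0, 0, 0, -0.015, 0, 0, 0, 0, 0, -0.018, 0, 0, 0, 0, 0, -0.02, 0, 0, 0, 0, 0, -0.02, 0, 0, 0],
)

```text
clock: 3.3
eef_pos: [513.3, -122.4, 77.1]
eef_rot: [-3.142, -0.0, 2.862]
wrist_force: [0.2, 0.3, -0.3]
finger_gap: 0.3
finger_force: 0.0
```

```bash
python3 - <<'E'
from cell import *
from loc import *
s=manip.read_state();print(s["eef_pos"],s["wrist_force"],s["finger_gap"],s["joints"])
p,d=camera("side");cv2.imwrite("pics/s2.png",cv2.resize(p[180:420,200:520,::-1],None,fx=2,fy=2))
c=get_calibration("side")
for v in range(255,310,4):
    o,r=ray(c,346,v); print(v,(o+r*d[v,346]).round(0))
E
```

```text
[ 513.25466975 -122.3642465    77.14091513] [ 0.23128645  0.26178682 -0.26426273] 0.26892676701470797 [-3.03448252e-01  3.44610930e-01  1.68453742e+00 -2.39721514e-05
  1.11293687e+00 -1.59444703e+00]
255 [ 500. -133.  171.]
259 [ 503. -131.  161.]
263 [ 500. -134.  157.]
267 [ 501. -134.  149.]
271 [ 501. -134.  142.]
275 [ 503. -133.  133.]
279 [ 503. -133.  125.]
283 [554. -94.  61.]
287 [ 546. -101.   61.]
291 [ 522. -119.   80.]
295 [ 514. -126.   82.]
299 [ 508. -132.   82.]
303 [ 502. -136.   80.]
307 [ 504. -135.   70.]
```

There was no contact at a reported 77, and the image puts the tip at about 122. The offset is therefore around 44 mm, and I expect contact near a reported 39. I'll continue in guarded steps.

Emit:
jog_arm(
  plan=[0, 0, -0.005, 0, 0, 0, 0, 0, -0.01, 0, 0, 0, 0, 0, -0.015, 0, 0, 0, 0, 0, -0.02, 0, 0, 0, 0, 0, -0.025, 0, 0, 0, 0, 0, -0.025, 0, 0, 0],
)

```text
clock: 3.95
eef_pos: [513.0, -122.3, 51.6]
eef_rot: [3.142, -0.001, 2.862]
wrist_force: [0.2, -0.1, 0.3]
finger_gap: 0.1
finger_force: 0.0
```

```bash
python3 - <<'E'
from cell import *
from loc import *
s=manip.read_state();print(s["eef_pos"],s["wrist_force"])
p,d=camera("side");cv2.imwrite("pics/s3.png",cv2.resize(p[180:420,200:520,::-1],None,fx=2,fy=2))
c=get_calibration("side")
for v in range(271,315,3):
    o,r=ray(c,346,v); print(v,(o+r*d[v,346]).round(0))
E
```

```text
[ 512.99020941 -122.2912435    51.62896442] [ 0.20760646 -0.09972049  0.326319  ]
271 [ 501. -134.  142.]
274 [ 502. -134.  136.]
277 [ 503. -133.  129.]
280 [ 502. -134.  124.]
283 [ 502. -134.  118.]
286 [ 504. -133.  111.]
289 [ 505. -133.  104.]
292 [ 504. -134.   99.]
295 [ 515. -125.   80.]
298 [ 509. -131.   82.]
301 [ 505. -134.   81.]
304 [ 504. -135.   76.]
307 [ 504. -135.   70.]
310 [ 503. -136.   65.]
313 [ 504. -136.   58.]
```

View pics/s3.png

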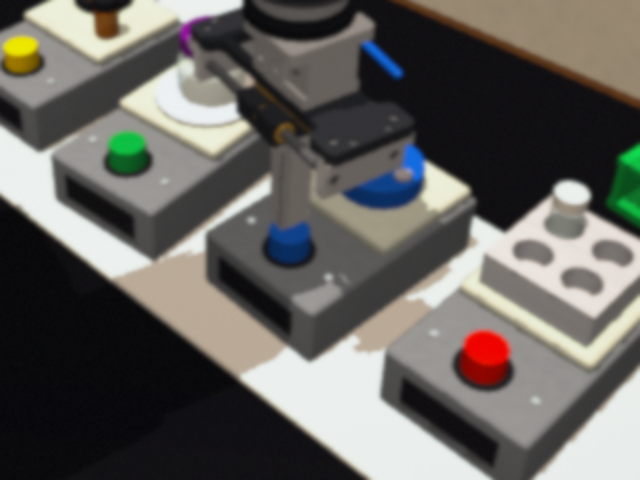

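The fingertip is centred about 12 mm above the blue key. I need to know which is true: that the readout is offset, or that the fingers are shorter. So I'm measuring the height of the gripper body.

```bash
python3 - <<'E'
from cell import *
from loc import *
c=get_calibration("side");p,d=camera("side")
for u,v in [(364,272),(364,260),(385,262),(404,250),(404,238),(340,258),(340,250),(335,240),(320,232),(305,215),(297,205),(360,210),(380,200)]:
    o,r=ray(c,u,v); print((u,v),"crop",(2*u-400,2*v-360),(o+r*d[v,u]).round(0),p[v,u])
w=get_calibration("wrist");print(w, manip.read_state()["eef_pos"])
E
```

```text
(364, 272) crop (328, 184) [ 461. -194.  199.] [97 92 88]
(364, 260) crop (328, 160) [ 457. -196.  223.] [32 32 32]
(385, 262) crop (370, 164) [ 494. -203.  201.] [103  97  92]
(404, 250) crop (408, 140) [ 518. -214.  213.] [98 94 96]
(404, 238) crop (408, 116) [ 520. -211.  230.] [47 47 50]
(340, 258) crop (280, 156) [ 506. -118.  154.] [85 81 77]
(340, 250) crop (280, 140) [ 478. -140.  196.] [81 61 30]
(335, 240) crop (270, 120) [ 477. -132.  210.] [28 29 32]
(320, 232) crop (240, 104) [487. -96. 200.] [26 26 28]
(305, 215) crop (210, 70) [504. -52. 199.] [73 70 68]
(297, 205) crop (194, 50) [502. -38. 211.] [114 102 104]
(360, 210) crop (320, 60) [ 491. -160.  265.] [102  97  92]
(380, 200) crop (360, 40) [ 522. -167.  268.] [ 96  95 104]
{'fx': 341.56108219526413, 'fy': 341.56108219526413, 'cx': 320.4178545808287, 'cy': 247.33209531113025, 'origin': array([ 438.42747049, -101.2628651 ,  268.082965  ]), 'attitude': array([2.86786211e+00, 5.24530819e-05, 1.29003653e+00])} [ 513.38434851 -122.38781814   52.40070641]
```

The body sits about 100 mm above the tip, so the fingers are full length and the readout is just about 44 mm low. Clearances are fine, so I press on with guarded steps.

Emit:
jog_arm(
  plan=[0, 0, -0.004, 0, 0, 0, 0, 0, -0.008, 0, 0, 0, 0, 0, -0.011, 0, 0, 0, 0, 0, -0.013, 0, 0, 0, 0, 0, -0.013, 0, 0, 0],
)

```text
clock: 4.55
eef_pos: [513.4, -122.4, 39.3]
eef_rot: [-3.142, -0.0, 2.862]
wrist_force: [-0.7, 0.4, -1.0]
finger_gap: 0.8
finger_force: 0.0
```

Emit:
jog_arm(
  plan=[0, 0, -0.001, 0, 0, 0, 0, 0, -0.002, 0, 0, 0, 0, 0, -0.003, 0, 0, 0, 0, 0, -0.003, 0, 0, 0],
)

```text
clock: 4.95
eef_pos: [513.4, -122.4, 36.6]
eef_rot: [-3.142, 0.0, 2.862]
wrist_force: [-0.2, 1.2, 3.9]
finger_gap: 0.5
finger_force: 2.0
```

Contact reads 3.9 N. I'll push 8 mm deeper.

Emit:
jog_arm(
  plan=[0, 0, -0.001, 0, 0, 0, 0, 0, -0.002, 0, 0, 0, 0, 0, -0.003, 0, 0, 0, 0, 0, -0.004, 0, 0, 0, 0, 0, -0.005, 0, 0, 0, 0, 0, -0.006, 0, 0, 0, 0, 0, -0.007, 0, 0, 0, 0, 0, -0.008, 0, 0, 0, 0, 0, -0.008, 0, 0, 0, 0, 0, -0.008, 0, 0, 0],
)

```text
clock: 5.95
eef_pos: [513.4, -122.4, 28.8]
eef_rot: [-3.142, 0.0, 2.862]
wrist_force: [-2.4, 1.9, 6.7]
finger_gap: 0.5
finger_force: 3.6
```

6.7 N corresponds to about 9 mm, as intended. Lift and shift to green (dx −8, dy +166).

Emit:
jog_arm(
  plan=[0, 0, 0.005, 0, 0, 0, 0, 0, 0.015, 0, 0, 0, 0, 0, 0.03, 0, 0, 0, 0, 0, 0.04, 0, 0, 0, -0.002, 0.03, 0.04, 0, 0, 0, -0.004, 0.06, 0.04, 0, 0, 0, -0.006, 0.09, 0.04, 0, 0, 0, -0.008, 0.12, 0.04, 0, 0, 0, -0.008, 0.15, 0.04, 0, 0, 0, -0.008, 0.166, 0.04, 0, 0, 0, -0.008, 0.166, 0.035, 0, 0, 0, -0.008, 0.166, 0.03, 0, 0, 0, -0.008, 0.166, 0.025, 0, 0, 0, -0.008, 0.166, 0.02, 0, 0, 0, -0.008, 0.166, 0.02, 0, 0, 0],
)

```text
clock: 7.45
eef_pos: [505.0, 43.0, 47.6]
eef_rot: [-3.141, -0.001, 2.861]
wrist_force: [0.2, -0.1, -0.7]
finger_gap: 0.5
finger_force: 0.0
```

```bash
python3 - <<'E'
from cell import *
from loc import *
c=get_calibration("side");s=manip.read_state();print(s["eef_pos"],s["wrist_force"])
p,d=camera("side");cv2.imwrite("pics/s4.png",cv2.resize(p[160:400,200:520,::-1],None,fx=2,fy=2))
cc,st,px,h=topface(p,"blue",GUESS["side"]["blue"])
z=np.array([ray(c,u,v)[0]+ray(c,u,v)[1]*d[v,u] for u,v in px if d[v,u]>0]);print(np.percentile(z[:,2],[50,90]))
E
```

```text
[504.95777964  42.98356451  47.57429939] [ 0.18404481 -0.11480724 -0.70293347]
[72.87523452 74.91903665]
```

View pics/s4.png

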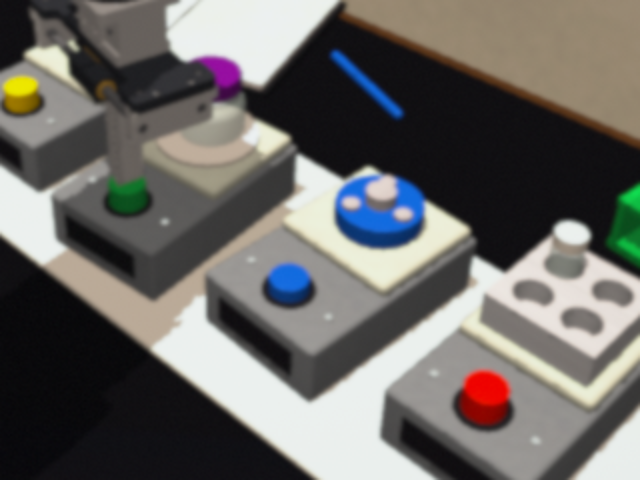

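Blue at crop (290,283) is now low (its top is at about 75, so roughly 7 mm down) and stays there. The tip is centred over green at (127,185). I expect contact near a reported 38, so I lower to 36 first.

Emit:
jog_arm(
  plan=[0, 0, -0.003, 0, 0, 0, 0, 0, -0.006, 0, 0, 0, 0, 0, -0.008, 0, 0, 0, 0, 0, -0.01, 0, 0, 0, 0, 0, -0.012, 0, 0, 0, 0, 0, -0.012, 0, 0, 0],
)

```text
clock: 8.1
eef_pos: [505.6, 43.5, 36.5]
eef_rot: [-3.142, 0.001, 2.862]
wrist_force: [2.1, -1.7, 2.6]
finger_gap: 0.7
finger_force: 1.0
```

Emit:
jog_arm(
  plan=[0, 0, -0.001, 0, 0, 0, 0, 0, -0.002, 0, 0, 0, 0, 0, -0.003, 0, 0, 0, 0, 0, -0.004, 0, 0, 0, 0, 0, -0.005, 0, 0, 0, 0, 0, -0.006, 0, 0, 0, 0, 0, -0.007, 0, 0, 0, 0, 0, -0.008, 0, 0, 0, 0, 0, -0.008, 0, 0, 0, 0, 0, -0.008, 0, 0, 0],
)

```text
clock: 9.1
eef_pos: [505.6, 43.5, 28.8]
eef_rot: [3.142, 0.001, 2.862]
wrist_force: [-0.8, -2.1, 7.3]
finger_gap: 0.4
finger_force: 3.5
```

7.3 N, so green is down. Lift and go to red (dx +7.5, dy −339).

Emit:
jog_arm(
  plan=[0, 0, 0.005, 0, 0, 0, 0, 0, 0.015, 0, 0, 0, 0, 0, 0.03, 0, 0, 0, 0, 0, 0.045, 0, 0, 0, 0, -0.03, 0.045, 0, 0, 0, 0.001, -0.07, 0.045, 0, 0, 0, 0.002, -0.11, 0.045, 0, 0, 0, 0.003, -0.15, 0.045, 0, 0, 0, 0.004, -0.19, 0.045, 0, 0, 0, 0.005, -0.23, 0.045, 0, 0, 0, 0.006, -0.27, 0.045, 0, 0, 0, 0.0075, -0.31, 0.045, 0, 0, 0, 0.0075, -0.339, 0.045, 0, 0, 0, 0.0075, -0.339, 0.04, 0, 0, 0, 0.0075, -0.339, 0.03, 0, 0, 0, 0.0075, -0.339, 0.02, 0, 0, 0, 0.0075, -0.339, 0.02, 0, 0, 0, 0.0075, -0.339, 0.02, 0, 0, 0],
)

```text
clock: 10.9
eef_pos: [513.0, -294.5, 48.3]
eef_rot: [3.141, -0.001, 2.863]
wrist_force: [-0.7, -0.3, 0.1]
finger_gap: 0.5
finger_force: 0.0
```

```bash
cat > chk.py <<'E'
from cell import *
from loc import *
import sys
c=get_calibration("side");s=manip.read_state();print(s["eef_pos"],s["wrist_force"])
p,d=camera("side");cv2.imwrite(sys.argv[1],cv2.resize(p[160:460,200:600,::-1],None,fx=2,fy=2))
for k,g in GUESS["side"].items():
    cc,st,px,h=topface(p,k,g)
    z=np.array([ray(c,u,v)[0]+ray(c,u,v)[1]*d[v,u] for u,v in px if d[v,u]>0]);z=z[z[:,2]<95];print(k,np.percentile(z[:,2],[50,90]).round(1))
E
python3 chk.py pics/s5.png
```

```text
[ 512.99320709 -294.53279247   48.31176144] [-0.73527792 -0.34655495  0.06644625]
yellow [80.8 82.2]
green [73.1 75.2]
blue [72.9 75.1]
red [78.5 82.7]
```

View pics/s5.png

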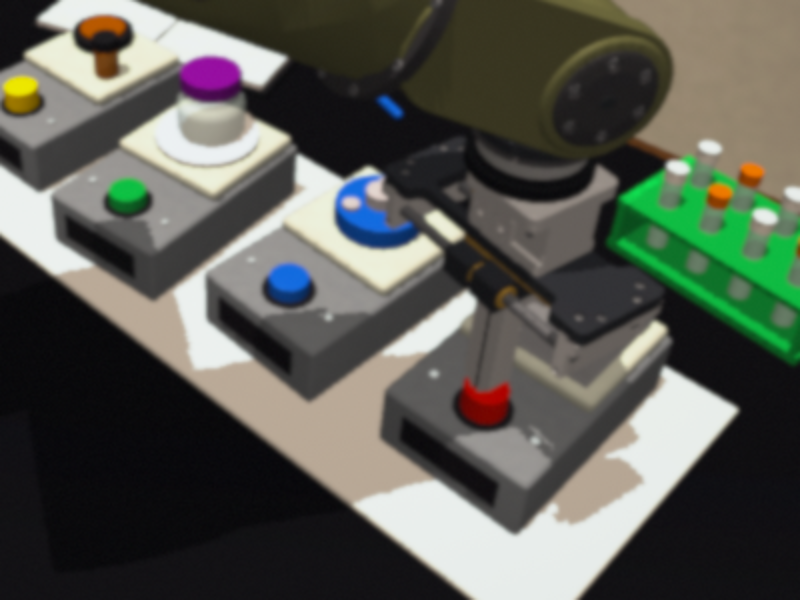

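Green at (127,195) and blue at (290,283) are both down about 7 mm. The tip is centred over red at (485,385). Pressing red now.

Emit:
jog_arm(
  plan=[0, 0, -0.003, 0, 0, 0, 0, 0, -0.006, 0, 0, 0, 0, 0, -0.008, 0, 0, 0, 0, 0, -0.01, 0, 0, 0, 0, 0, -0.012, 0, 0, 0, 0, 0, -0.012, 0, 0, 0],
)

```text
clock: 11.55
eef_pos: [513.2, -295.4, 36.5]
eef_rot: [3.142, 0.001, 2.862]
wrist_force: [2.9, 1.6, 3.1]
finger_gap: 0.7
finger_force: 1.4
```

Emit:
jog_arm(
  plan=[0, 0, -0.001, 0, 0, 0, 0, 0, -0.002, 0, 0, 0, 0, 0, -0.003, 0, 0, 0, 0, 0, -0.004, 0, 0, 0, 0, 0, -0.005, 0, 0, 0, 0, 0, -0.006, 0, 0, 0, 0, 0, -0.007, 0, 0, 0, 0, 0, -0.008, 0, 0, 0, 0, 0, -0.008, 0, 0, 0, 0, 0, -0.008, 0, 0, 0],
)

```text
clock: 12.55
eef_pos: [513.2, -295.4, 29.0]
eef_rot: [-3.142, 0.001, 2.862]
wrist_force: [0.8, 3.0, 7.6]
finger_gap: 0.6
finger_force: 3.7
```

Emit:
jog_arm(
  plan=[0, 0, 0.005, 0, 0, 0, 0, 0, 0.015, 0, 0, 0, 0, 0, 0.03, 0, 0, 0, 0, 0, 0.05, 0, 0, 0, 0, 0, 0.08, 0, 0, 0, 0, 0, 0.11, 0, 0, 0, -0.03, 0, 0.12, 0, 0, 0, -0.06, 0, 0.12, 0, 0, 0, -0.09, 0, 0.12, 0, 0, 0, -0.09, 0, 0.12, 0, 0, 0, -0.09, 0, 0.12, 0, 0, 0],
)

```text
clock: 13.65
eef_pos: [423.0, -295.7, 149.6]
eef_rot: [-3.141, 0.001, 2.861]
wrist_force: [0.3, -0.2, 0.7]
finger_gap: 0.1
finger_force: 0.0
```

```bash
python3 chk.py pics/s6.png
```

```text
[ 422.96007267 -295.70619763  149.64346042] [ 0.27835497 -0.22935042  0.74981675]
yellow [80.6 82.2]
green [72.9 74.9]
blue [72.9 75.1]
red [73.1 75. ]
```

View pics/s6.png

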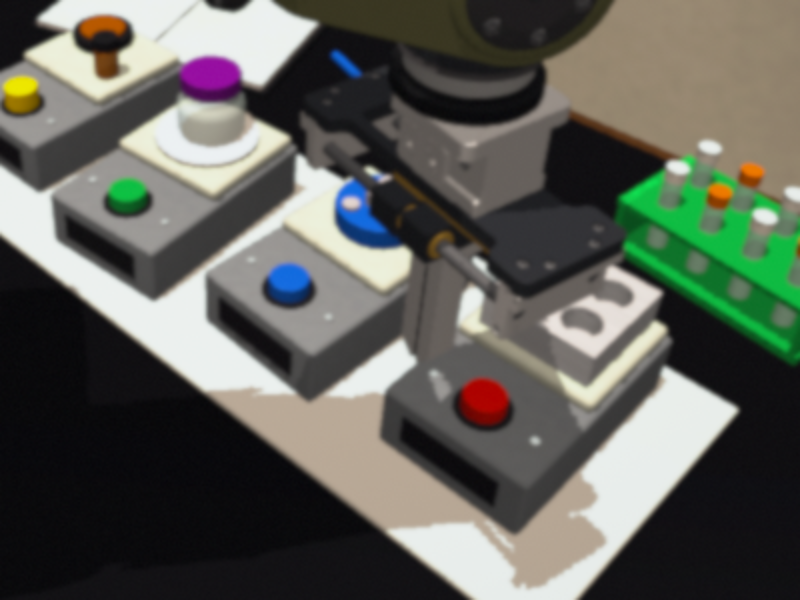

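Blue (290,283), green (127,195) and red (485,400) are all down about 7 mm. Yellow (20,95) is still up, the arm is clear, and the jar and dropper look unmoved. The vial is hidden behind the gripper, but nothing came near it.

```bash
python3 -c "
from cell import manip
print(manip.sign_off())"
```

```text
the job is handed in; nothing more can be done
None
```

The job is handed in: the blue, green and red keys were pressed in that order and stayed about 7 mm down with at most 7.6 N read at the wrist, yellow is still up, the jar and dropper look unmoved, and the vial, hidden in the last view, was never approached.

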